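# Stamp the order tag at the barbecue stall

### The arm

A 6-joint arm with a two-finger parallel gripper is mounted at the origin on the work surface. World frame = base frame: x ahead of the robot, y to its left, z up, the work surface at z = 0. Lengths are in mm, angles in rad, forces in N, time in s.
With the tool pointing down it reaches from about 250 to 800 mm from the base axis. Payload 3.9 kg.
Tool frame: the origin (TCP) lies on the centre line of the jaws, within the pads' length; the fingertips stand 14 mm ahead of it and the grasp point (between the pads) lies 5 mm behind it; z points along the fingers, y is the line along which they close (so a half turn about z gives the same grasp; the last joint's range is limited). The gripper opens to 85 mm and grips with 20 to 120 N. Pads are 22 mm wide; open, the fingers measure 114 mm over their backs; the gripper's body (76 mm by 85 mm) begins 54 mm behind the grasp point. The pads swing forward as they close: fully open they stand 13 mm farther back than shut.
Start: joints at [-1.328, 0.26, -0.138, 1.173, 0, 1.571], TCP at [126.217, -509.592, 245.304] pointing down, gripper open.
Joint ranges: [-2.78, 2.78], [-0.83, 1.72], [-1.28, 1.37], [-1.9, 2.12], [-1.57, 1.48], [-3.14, 3.14]. Speed limits (rad/s): [2.57, 2.57, 3.14, 3.14, 3.14, 3.14].

### API

Orientations are given as a unit quaternion [x, y, z, w].
In Python, from plant import env gives the robot as it stands.
- The arm moves only by the tool arm_command, never from a script. Its argument "increments" is a list of rows, each an object of numbers: "x", "y", "z": the shift along the tool's x, y, z in mm; "turn": the turn about the tool's z in rad; "grip": the opening, from 0 (shut) to 1 (fully open). In form: [{"x": .., "y": .., "z": .., "turn": .., "grip": ..}, ...]. A call has 1 to 12 rows; each row is the pose to reach, as a shift and turn from the pose commanded when the call began, along the tool's axes at that moment; what a row does not reach only later rows make up. A row lasts 1/12 s, in which the tool goes at most 41.7 mm and 7.16 degrees, less where a joint would pass 70% of its speed; a pose out of reach is approached as far as the arm can. A call with a gripper value outside its range is refused whole. The fingers move at their own pace and stop on an object; "grip_force" is the grip in N (left out, the last holds). Time passes only in rows, so rows that repeat a pose let the fingers close. It gives the time, the measured TCP pose, the force, the opening and the grip force at its end, in the units of the state.
- env.sense(): the state, without advancing time (a new reading comes with each control period).
- env.capture(name): name is "scene" or "side" or "wrist"; returns a dict with "frame" (420x560x3 uint8, red, green, blue), "z_map" (420x560 float32, mm along the optical axis (not along the pixel's ray), 0 where there is no reading), "fov_y" (degrees; the focal length in pixels is half the picture's height over the tangent of half this angle, whatever the lens; pixels are square), "cx", "cy" (the principal point, pixels), "camera_from_world" (4x4, takes a point from world to camera coordinates); the wrist camera has in their place "T_tool_cam" (4x4, takes a point from camera to tool coordinates, whose origin is the TCP and whose axes are the flange's). Camera axes: x right, y down, z forward; pixel columns grow to the right and rows downward; lengths in mm; the calibration is good to about 2 mm. A picture is of the moment at which its call begins: read the wrist's pose just before it.
- env.hand_in(): hands the job in; it is judged then, once.
Trained networks look in a picture, given as the dict that the camera call returned (one of the last four; its "shot" number tells which), for a name from the list of things; names that differ only in an ending like _2 or _b are one class to them, and where a whole thing is asked for, a point or a joint stands for the part that bears it (a point fixed in the world has none). Each returns a list of dicts, best first, with "score" (0 to 1); they miss things now and then, are a little off and sometimes report something else, mostly with a low value. They report only what shows in the picture. A call takes as long as a camera call. They do not tell look-alikes from the thing itself.
- env.boxes_of(target, picture): "rect" ([left, top, right, bottom] in pixels, round what is visible of it).
- env.pinpoint(target, picture): "centre" ([column, row] in pixels: a listed point, or the origin of a listed thing).
The state is a dict: "clock": time; "joints": joint angles; "dq": joint speeds; "joint_efforts": joint torques, N m; "tcp_pos": TCP position; "eef_rot": TCP orientation; "wrist_force": force on the tool from outside, world axes, zero at the start; "torque": the same for the moment, N m; "opening": opening from 0.0 (shut) to 1.0 (fully open); "gripper_force": force on a finger pad.
Only numpy, scipy, OpenCV 4.12 (cv2) and the standard library are available. Lean on these libraries where they do the work, as an engineer would, in place of code of your own. Each camera call takes 0.05 s, during which the arm holds its last target. There are 200 camera calls.

### The job

Two spring stamps stand on the stall's counter, and a wooden order tag lies on the anvil of one of them. Stamp that tag: draw the stamp's knob up until its catch holds it, let go, then press its trip paddle so that the striker fires down onto the tag. Do not touch the other stamp, and leave the tag lying on its anvil.

Things in the scene. Friction and masses are not known exactly. Their poses are not given: they have to be found in the camera images.
- stamp: Stamp with the tag on its anvil, grey steel, bolted down. Origin: on the counter under the striker's axis, z up. Base 120 (x) by 175 (y) by 12 mm. Column 50 by 30 mm at y = +70 mm; from it a housing (50 mm in x; y -36 to +55 mm; top at z = 183, bush to 187 mm) reaches over the anvil. Round knob above the housing at x = y = 0, see striker; trip paddle at y = -115 mm.
- striker (a joint): Rise of striker and knob in m: 0 = down on the tag, at most 0.046. Knob: upright black cylinder, 30 mm across, from z = 211 to 235 mm over the counter when down; rod 12 mm below it. A spring pulls it down: 5 N lifts it off, 15 N holds it at the top. Drawn up past 0.033 and let go, the sear holds it near 0.030; let go sooner, it snaps down.
- paddle (a point): Centre of the top face of the stamp's trip paddle: a level steel plate 36 (x) by 32 (y) by 6 mm on the side away from the column, 94 mm over the counter, on a lever hinged in the housing. Pressing its middle straight down about 15 mm, with less than 8 N, trips the sear; press 20 mm to be sure. It meets its stop at 27 mm and springs back when let go. Nothing but air and counter below it.
- tag: The order tag: a loose flat piece of light wood, 90 (x) by 36 (y) by 8 mm, with a small dark spot near its +x end, lying flat on the anvil (60 by 50 mm, top 32 mm over the counter) under the striker, its ends sticking out along the stamp's x. Origin: centre of its underside.
- spare: The other stamp, built just like the first, with the same origin and axes, but with an empty anvil; not to be touched.
Things that resemble listed ones, but are neither listed nor needed, are in the scene too. Of the things shaped like the tag, the wood one is meant.

How it is judged:
By the outcome, as a careful person would: the job done as asked, in the order asked, and still so for the second after the job is handed in, with the robot touching nothing.
It also fails if it takes over 40 s, if anything falls off the work surface, if the arm or the gripper's body presses on something with over 40 N, if the wrist force passes 120 N, or if a joint passes its speed limit or range.

## Working session

There is one attempt and no reset: what is moved stays moved. The work goes in short steps, Python scripts to look and compute and a tool call to move; the robot and the scene stay as the last step left them, time stands still between calls to the robot, and variables do not carry over. Pictures are saved under pics/ and viewed, at most 10 in all, crops included, and the job is handed in when it is done.

Besides the shell and the picture viewer there is one more tool, called as name(argument=value, ...) on one line, values as JSON. arm_command: Moves the arm, as the interface text tells. Its arguments: {"type":"object","properties":{"increments":{"type":"array","items":{"type":"object","properties":{"x":{"type":"number"},"y":{"type":"number"},"z":{"type":"number"},"turn":{"type":"number"},"grip":{"type":"number"}}}},"grip_force":{"type":"number"}},"required":["increments"]}

```bash
mkdir -p pics
cat > h.py <<'E'
import numpy as np, cv2
from plant import env
def f(p): return 210/np.tan(np.radians(p['fov_y'])/2)
def w(p,u,v,z=None):
    # world point of pixel via depth
    z=p['z_map'][int(round(v)),int(round(u))] if z is None else z
    c=np.array([(u-p['cx'])*z/f(p),(v-p['cy'])*z/f(p),z,1])
    return (np.linalg.inv(p['camera_from_world'])@c)[:3]
def cloud(p):
    v,u=np.mgrid[:420,:560]; z=p['z_map']
    c=np.stack([(u-p['cx'])*z/f(p),(v-p['cy'])*z/f(p),z,np.ones_like(z)],-1)
    return (c@np.linalg.inv(p['camera_from_world']).T)[...,:3]
def px(p,X):
    c=p['camera_from_world']@np.append(X,1); return c[0]/c[2]*f(p)+p['cx'],c[1]/c[2]*f(p)+p['cy']
E
python3 - <<'E'
from h import *
s=env.sense(); print(s['clock'],s['tcp_pos'],s['eef_rot'])
for n in ['scene','side']:
    p=env.capture(n); cv2.imwrite(f'pics/{n}1.png',p['frame'][...,::-1]); np.save(n+'.npy',cloud(p))
    for t in ['stamp','striker','paddle','tag']:
        for d in env.pinpoint(t,p)[:4]: 
            print(n,t,round(d['score'],2),np.round(d['centre']),np.round(w(p,*d['centre'])))
        for d in env.boxes_of(t,p)[:4]: print('   box',round(d['score'],2),np.round(d['rect']))
E
```

```text
0.0 [ 126.07429141 -508.96325528  244.48477731] [ 9.92636979e-01  1.21123508e-01 -1.02461102e-04 -9.55106797e-04]
scene stamp 0.65 [333. 218.] [607. 139.  22.]
   box 0.66 [290. 137. 379. 249.]Traceback (most recent call last):
  File "<stdin>", line 6, in <module>
ValueError: it knows: paddle, spare, stamp, tag
```

View pics/scene1.png

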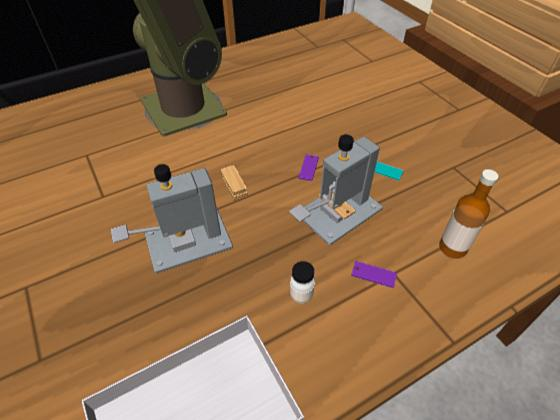

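The scene shows two stamps. The right one, with its knob at (346,143) and paddle at (300,213), has a wood tag with a dark spot on its anvil at (345,211). The left one, with its knob at (163,173), has an empty anvil.

Run:
```python
from h import *
for n in ['scene','side']:
    p=env.capture(n); cv2.imwrite(f'pics/{n}1.png',p['frame'][...,::-1]); C=cloud(p); np.save(n+'.npy',C); np.save(n+'rgb.npy',p['frame'])
    for t in ['stamp','paddle','tag','spare']:
        for d in env.pinpoint(t,p)[:4]: 
            print(n,t,round(d['score'],2),np.round(d['centre']),np.round(w(p,*d['centre'])))
        for d in env.boxes_of(t,p)[:4]: print('   box',round(d['score'],2),np.round(d['rect']))
    # knob candidates: dark pts between z 205..240
    m=(C[...,2]>200)&(C[...,2]<245)&(p['frame'].max(-1)<70)&(p['z_map']>0)
    k,l,st,ce=cv2.connectedComponentsWithStats(m.astype('u1'))
    for i in range(1,k):
        if st[i,4]>30: q=C[l==i]; print('dark',np.round(ce[i]),st[i,4],np.round(q.min(0)),np.round(q.max(0)),np.round(np.median(q,0)))
    # paddle plates at z~94
    m=(abs(C[...,2]-94)<5)&(p['z_map']>0)
    k,l,st,ce=cv2.connectedComponentsWithStats(m.astype('u1'))
    for i in range(1,k):
        if st[i,4]>40: q=C[l==i]; print('94',np.round(ce[i]),st[i,4],np.round(q.mean(0)),np.round(cv2.minAreaRect(q[:,:2].astype('f4'))[0]),cv2.minAreaRect(q[:,:2].astype('f4'))[1:])
```

```text
scene stamp 0.57 [336. 214.] [605. 146.  30.]
   box 0.93 [290. 135. 380. 248.]
scene paddle 0.94 [298. 211.] [600.  45.  94.]
   box 0.95 [288. 188. 335. 220.]
   box 0.53 [328. 204. 354. 219.]
scene tag 0.88 [384. 173.] [537. 346.   6.]
scene tag 0.82 [372. 275.] [768. 128.   9.]
scene tag 0.59 [310. 169.] [432. 187.   8.]
scene tag 0.58 [336. 207.] [614. 136.  70.]
   box 0.87 [377. 165. 402. 181.]
   box 0.8 [331. 203. 353. 217.]
   box 0.77 [302. 158. 316. 182.]
   box 0.67 [350. 265. 395. 285.]
scene spare 0.56 [182. 239.] [ 500. -187.   33.]
scene spare 0.38 [337. 204.] [612. 139.  75.]
   box 0.74 [109. 162. 232. 271.]
dark [193.  60.] 924 [ 40. -51. 200.] [159.  98. 245.] [141.  15. 223.]
dark [346. 142.] 202 [572. 145. 213.] [601. 175. 236.] [591. 155. 232.]
dark [162. 173.] 236 [ 470. -200.  208.] [ 498. -172.  233.] [ 491. -187.  229.]
94 [496.  42.] 441 [297. 975.  94.] [256. 974.] ((511.6579284667969, 44.48731994628906), 4.049834251403809)
94 [178.  91.] 138 [ 53. -18.  94.] [ 42. -19.] ((125.37863159179688, 49.552894592285156), 62.74300003051758)
94 [352. 189.] 108 [60
[... 1362 characters left out ...]
, 22.110759735107422), 0.07492748647928238)
94 [320. 118.] 99 [787. 311.  94.] [788. 316.] ((31.42035675048828, 62.47856903076172), 59.45818328857422)
94 [248. 167.] 99 [561. 174.  94.] [561. 177.] ((5.165546894073486, 118.9465560913086), 10.981910705566406)
94 [273. 170.] 42 [608. 142.  94.] [608. 145.] ((5.942061424255371, 37.948238372802734), 7.8080878257751465)
94 [287. 198.] 212 [603.  44.  93.] [603.  47.] ((36.521549224853516, 38.298439025878906), 10.371406555175781)
94 [360. 206.] 174 [727. -24.  90.] [726. -24.] ((41.90485382080078, 41.124908447265625), 68.52830505371094)
94 [284. 360.] 506 [ 468. -303.   93.] [ 468. -300.] ((34.81062316894531, 35.921512603759766), 82.7730941772461)
```

View pics/side1.png

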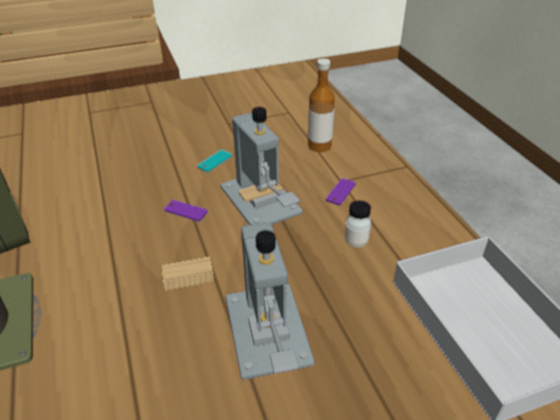

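The side view agrees: the target stamp (knob at (259,114), wood tag at (255,193), paddle at (287,199)) sits behind the spare, which is in front with its knob at (265,242). My estimates are knob (584,157), paddle (603,47) and yaw about 10°. I'll move up and over now.

arm_command(increments=[{"z": -40}, {"z": -80, "turn": -0.1}, {"x": 20, "y": -18, "z": -110, "turn": -0.2}, {"x": 50, "y": -44, "z": -110, "turn": -0.3}, {"x": 80, "y": -71, "z": -110, "turn": -0.4}, {"x": 110, "y": -98, "z": -110, "turn": -0.5}, {"x": 140, "y": -124, "z": -110, "turn": -0.6}, {"x": 170, "y": -151, "z": -110, "turn": -0.7}, {"x": 200, "y": -177, "z": -110, "turn": -0.8}, {"x": 230, "y": -204, "z": -110, "turn": -0.9}, {"x": 260, "y": -231, "z": -110, "turn": -1.0}, {"x": 290, "y": -257, "z": -110, "turn": -1.1}])

```text
$.increments[0]: bad value
```

```bash
cat >> h.py <<'E'
from scipy.spatial.transform import Rotation as R
def go(X):
    s=env.sense(); r=R.from_quat(s['eef_rot'])
    print('tool shift',np.round(r.inv().apply(np.array(X)-s['tcp_pos']),1),'yaw of x',np.round(np.arctan2(*r.as_matrix()[[1,0],[0,0]]),3))
E
python3 - <<'E'
from h import *
s=env.sense(); print(s['clock'],s['tcp_pos'],np.round(s['joints'],2),s['wrist_force'])
go([584,157,355]); go([560,150,355])
print(np.round(env.capture('wrist')['T_tool_cam'],3))
E
```

```text
1.05 [ 126.22661203 -509.5750851   245.31534303] [-1.33  0.26 -0.14  1.17 -0.    1.57] [-0.77915156  0.31243606 -0.58779107]
tool shift [ 604.6 -537.  -109.7] yaw of x 0.243
tool shift [ 579.6 -535.9 -109.7] yaw of x 0.243
[[   0.      -0.948   -0.318   82.651]
 [   1.       0.      -0.      -1.124]
 [   0.      -0.318    0.948 -127.711]
 [   0.       0.       0.       1.   ]]
```

arm_command(increments=[{"x": 0, "y": 0, "z": -40, "turn": 0, "grip": 1}, {"x": 0, "y": 0, "z": -80, "turn": -0.1, "grip": 1}, {"x": 20, "y": -18, "z": -110, "turn": -0.2, "grip": 1}, {"x": 50, "y": -44, "z": -110, "turn": -0.3, "grip": 1}, {"x": 80, "y": -71, "z": -110, "turn": -0.4, "grip": 1}, {"x": 110, "y": -98, "z": -110, "turn": -0.5, "grip": 1}, {"x": 140, "y": -124, "z": -110, "turn": -0.6, "grip": 1}, {"x": 170, "y": -151, "z": -110, "turn": -0.7, "grip": 1}, {"x": 200, "y": -177, "z": -110, "turn": -0.8, "grip": 1}, {"x": 230, "y": -204, "z": -110, "turn": -0.9, "grip": 1}, {"x": 260, "y": -231, "z": -110, "turn": -1.0, "grip": 1}, {"x": 290, "y": -257, "z": -110, "turn": -1.1, "grip": 1}])

```text
clock: 2.1
tcp_pos: [346.4, -188.5, 355.6]
eef_rot: [0.781, 0.624, 0.0, 0.0]
wrist_force: [0.5, -0.3, 0.1]
opening: 0.998
gripper_force: 0.0
```

Run:
```python
from h import *
s=env.sense(); print(s['clock'],s['tcp_pos'],np.round(s['joints'],2),s['wrist_force'])
go([584,157,355]); go([584,157,340])
```

```text
2.1 [ 346.4417117  -188.53837001  355.62914177] [-0.5   0.01 -0.16  1.41 -0.    1.3 ] [ 0.54402172 -0.32620369  0.05324213]
tool shift [389.6 155.1   0.7] yaw of x 1.347
tool shift [389.6 155.1  15.7] yaw of x 1.347
```

arm_command(increments=[{"x": 34, "y": 13, "z": 0, "turn": -0.1, "grip": 1}, {"x": 70, "y": 28, "z": 0, "turn": -0.2, "grip": 1}, {"x": 106, "y": 42, "z": 0, "turn": -0.3, "grip": 1}, {"x": 142, "y": 56, "z": 0, "turn": -0.4, "grip": 1}, {"x": 178, "y": 71, "z": 0, "turn": -0.4, "grip": 1}, {"x": 214, "y": 85, "z": 0, "turn": -0.4, "grip": 1}, {"x": 250, "y": 99, "z": 0, "turn": -0.4, "grip": 1}, {"x": 286, "y": 114, "z": 0, "turn": -0.4, "grip": 1}, {"x": 322, "y": 128, "z": 0, "turn": -0.4, "grip": 1}, {"x": 356, "y": 142, "z": 0, "turn": -0.4, "grip": 1}, {"x": 389.5, "y": 155, "z": 0, "turn": -0.4, "grip": 1}, {"x": 389.5, "y": 155, "z": 0, "turn": -0.4, "grip": 1}])

```text
clock: 3.1
tcp_pos: [588.1, 159.3, 352.8]
eef_rot: [0.642, 0.767, 0.001, -0.001]
wrist_force: [1.4, -0.6, -0.3]
opening: 1.004
gripper_force: 0.0
```

```bash
cat >> h.py <<'E'
def wcap():
    s=env.sense(); p=env.capture('wrist')
    T=np.eye(4); T[:3,:3]=R.from_quat(s['eef_rot']).as_matrix(); T[:3,3]=s['tcp_pos']
    p['camera_from_world']=np.linalg.inv(T@p['T_tool_cam']); return s,p
E
python3 - <<'E'
from h import *
s,p=wcap(); print(s['clock'],s['tcp_pos'],np.round(s['joints'],2),s['wrist_force'])
cv2.imwrite('pics/w1.png',p['frame'][...,::-1]); C=cloud(p)
for t in ['stamp','paddle','tag']:
    for d in env.pinpoint(t,p)[:3]: print(t,round(d['score'],2),np.round(d['centre']),np.round(w(p,*d['centre'])))
for lo,hi in ((229,240),(88,98),(178,186)):
    m=(C[...,2]>lo)&(C[...,2]<hi)&(p['z_map']>0)
    k,l,st,ce=cv2.connectedComponentsWithStats(m.astype('u1'))
    for i in range(1,k):
        if st[i,4]>100:
            q=C[l==i]; r=cv2.minAreaRect(q[:,:2].astype('f4')); print(lo,np.round(ce[i]),st[i,4],np.round(np.median(q,0),1),np.round(r[0],1),np.round(r[1],1),round(r[2],1), np.round(cv2.minEnclosingCircle(q[:,:2].astype('f4'))[0],1))
go([584,157,218])
E
```

```text
3.1 [588.06394241 159.29199997 352.76321326] [0.26 0.4  0.34 1.52 0.   1.66] [ 1.43588042 -0.61461748 -0.31511291]
paddle 0.8 [264. 260.] [605.  48.  93.]
tag 0.97 [157. 125.] [421. 193.   7.]
tag 0.94 [246.  11.] [526. 358.   6.]
tag 0.59 [372. 199.] [760. 140.   7.]
229 [263. 210.] 919 [584.8 163.1 233.3] [584.8 162.3] [29. 28.] 25.6 [585.  161.8]
88 [453.  65.] 271 [769.  323.   92.9] [778.3 326.3] [25.4 61.1] 22.9 [790.  331.2]
88 [263. 259.] 570 [602.3  49.9  93.1] [602.4  52.4] [34.7 40.7] 9.4 [603.   49.4]
88 [337. 313.] 515 [727.1 -19.7  89.1] [727.1 -20.1] [41.6 41.4] 89.5 [726.8 -20.2]
88 [179. 338.] 115 [ 501.2 -102.3   93.4] [ 501.4 -102.5] [ 5.4 32.1] 76.8 [ 500.9 -104.9]
178 [530.  48.] 219 [785.8 329.9 182.2] [789.7 331.7] [12.9 24.7] 18.6 [794.8 333.4]
178 [264. 157.] 5199 [578.  201.6 181.9] [581.2 185.8] [ 49.9 120.9] 8.9 [581.2 185.9]
tool shift [  3.7   0.3 137.3] yaw of x 1.743
```

View pics/w1.png

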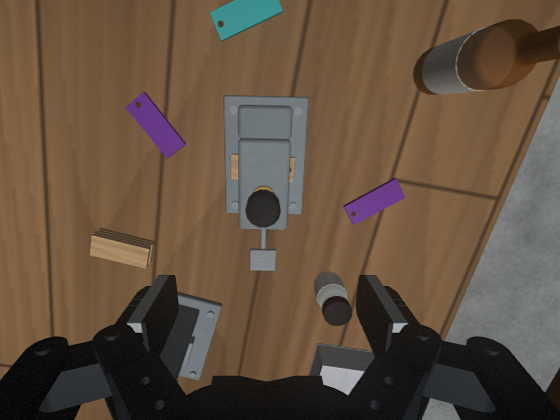

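The wrist view shows the knob at (263,210), between the open fingers (midline at about column 266), with the paddle at (263,259). The wood tag's ends show on both sides of the housing at (236,167) and (292,170). I'll descend partway and check alignment.

arm_command(increments=[{"x": 3.3, "y": 1.6, "z": 20, "turn": 0, "grip": 1}, {"x": 3.3, "y": 1.6, "z": 45, "turn": 0, "grip": 1}, {"x": 3.3, "y": 1.6, "z": 65, "turn": 0, "grip": 1}, {"x": 3.3, "y": 1.6, "z": 80, "turn": 0, "grip": 1}, {"x": 3.3, "y": 1.6, "z": 80, "turn": 0, "grip": 1}, {"x": 3.3, "y": 1.6, "z": 80, "turn": 0, "grip": 1}, {"x": 3.3, "y": 1.6, "z": 80, "turn": 0, "grip": 1}, {"x": 3.3, "y": 1.6, "z": 80, "turn": 0, "grip": 1}])

```text
clock: 3.97
tcp_pos: [586.7, 157.2, 277.3]
eef_rot: [0.644, 0.765, 0.001, 0.001]
wrist_force: [0.2, -0.8, 1.0]
opening: 0.999
gripper_force: 0.0
```

Run:
```python
from h import *
for _ in range(2):
    s,p=wcap(); print(s['clock'],s['tcp_pos'])
    C=cloud(p)
    for lo,hi in ((229,240),(178,186),(88,98)):
        m=(C[...,2]>lo)&(C[...,2]<hi)&(p['z_map']>0)
        k,l,st,ce=cv2.connectedComponentsWithStats(m.astype('u1'))
        for i in range(1,k):
            if st[i,4]>300 :
                q=C[l==i]; r=cv2.minAreaRect(q[:,:2].astype('f4')); print(lo,np.round(ce[i]),st[i,4],np.round(np.median(q,0),1),np.round(r[0],1),np.round(r[1],1),round(r[2],1), np.round(cv2.minEnclosingCircle(q[:,:2].astype('f4'))[0],1))
cv2.imwrite('pics/w2.png',p['frame'][...,::-1])
go([585,160.5,218])
```

```text
3.9667 [586.65773287 157.18753968 277.27841515]
229 [264. 245.] 1717 [584.9 163.5 233.3] [584.9 162.3] [28.6 28.8] 55.3 [585.  162.1]
178 [265. 164.] 8748 [577.5 204.  181.9] [581.2 186.3] [ 49.9 120. ] 8.9 [581.  186.2]
88 [501.  50.] 546 [769.4 322.7  93. ] [778.2 326.8] [25.5 61.4] 21.3 [790.  331.4]
88 [263. 286.] 808 [602.   50.2  93. ] [602.4  52.3] [35.3 38.4] 8.8 [602.8  48.6]
88 [352. 348.] 708 [726.9 -19.7  89.1] [727.1 -19.9] [41.8 41.4] 10.5 [726.7 -20.5]
4.0167 [586.68907365 157.34714911 277.12526594]
229 [264. 245.] 1715 [584.8 163.6 233.3] [584.9 162.6] [28.6 28.6] 59.8 [585.1 162.3]
178 [265. 164.] 8765 [577.6 203.8 181.9] [581.2 186.3] [ 49.9 119.9] 8.9 [580.7 186.3]
88 [502.  50.] 546 [769.1 323.   93.1] [778.  326.3] [26.1 61.3] 22.7 [790.  331.3]
88 [263. 287.] 795 [602.2  50.3  93. ] [602.7  51.1] [35.3 36.1] 8.9 [602.5  48.7]
88 [352. 348.] 702 [727.3 -20.   89.1] [726.8 -19.7] [41.6 41.5] 71.9 [726.8 -20.5]
tool shift [ 3.3 -1.2 58.8] yaw of x 1.742
```

View pics/w2.png

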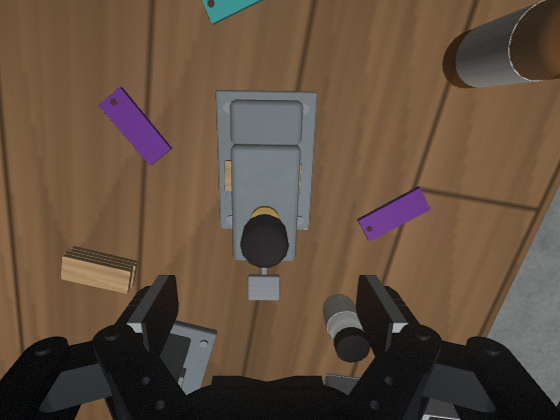

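The knob at (264,245) lies between the pads, about 1 mm off laterally and 3 mm short. I'll descend and grip.

arm_command(increments=[{"x": 3.5, "y": -1.3, "z": 10, "turn": 0, "grip": 1}, {"x": 3.5, "y": -1.3, "z": 30, "turn": 0, "grip": 1}, {"x": 3.5, "y": -1.3, "z": 50, "turn": 0, "grip": 1}, {"x": 3.5, "y": -1.3, "z": 58, "turn": 0, "grip": 1}, {"x": 3.5, "y": -1.3, "z": 58, "turn": 0, "grip": 1}, {"x": 3.5, "y": -1.3, "z": 58, "turn": 0, "grip": 0.6}, {"x": 3.5, "y": -1.3, "z": 58, "turn": 0, "grip": 0.5}, {"x": 3.5, "y": -1.3, "z": 58, "turn": 0, "grip": 0.45}, {"x": 3.5, "y": -1.3, "z": 58, "turn": 0, "grip": 0.42}, {"x": 3.5, "y": -1.3, "z": 58, "turn": 0, "grip": 0.42}], grip_force=40)

```text
clock: 4.9
tcp_pos: [584.6, 160.9, 218.2]
eef_rot: [0.644, 0.765, 0.001, 0.0]
wrist_force: [-0.1, -0.2, 0.2]
opening: 0.424
gripper_force: 0.0
```

Run:
```python
from h import *
s,p=wcap(); print(s['clock'],s['tcp_pos'],s['wrist_force'],s['opening'])
cv2.imwrite('pics/w3.png',p['frame'][...,::-1])
```

```text
4.9 [584.57018699 160.85027442 218.18807409] [-0.11310192 -0.2297349   0.16788743] 0.42409481367694735
```

View pics/w3.png

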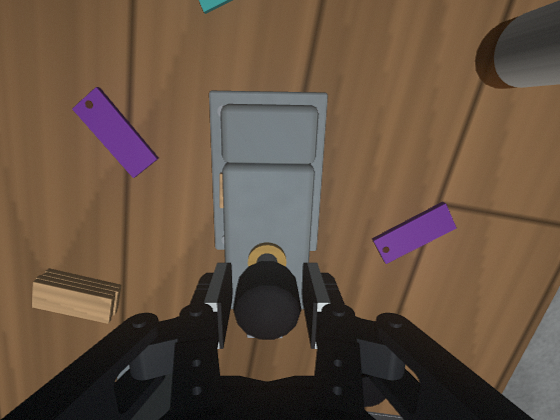

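The knob at (267,300) is centred between the pads, whose inner faces are at columns 231 and 304. I'll close on it.

arm_command(increments=[{"x": 0, "y": 0, "z": 0, "turn": 0, "grip": 0.3}, {"x": 0, "y": 0, "z": 0, "turn": 0, "grip": 0.2}, {"x": 0, "y": 0, "z": 0, "turn": 0, "grip": 0.2}, {"x": 0, "y": 0, "z": 0, "turn": 0, "grip": 0.2}, {"x": 0, "y": 0, "z": 0, "turn": 0, "grip": 0.2}, {"x": 0, "y": 0, "z": -4, "turn": 0, "grip": 0.2}, {"x": 0, "y": 0, "z": -8, "turn": 0, "grip": 0.2}, {"x": 0, "y": 0, "z": -8, "turn": 0, "grip": 0.2}], grip_force=60)

```text
clock: 5.62
tcp_pos: [584.5, 160.8, 224.8]
eef_rot: [0.644, 0.765, -0.0, -0.0]
wrist_force: [4.0, 1.3, -6.6]
opening: 0.331
gripper_force: 59.8
```

arm_command(increments=[{"x": 0, "y": 0, "z": -6, "turn": 0, "grip": 0.2}, {"x": 0, "y": 0, "z": -12, "turn": 0, "grip": 0.2}, {"x": 0, "y": 0, "z": -18, "turn": 0, "grip": 0.2}, {"x": 0, "y": 0, "z": -24, "turn": 0, "grip": 0.2}, {"x": 0, "y": 0, "z": -29, "turn": 0, "grip": 0.2}, {"x": 0, "y": 0, "z": -33, "turn": 0, "grip": 0.2}, {"x": 0, "y": 0, "z": -33, "turn": 0, "grip": 0.2}, {"x": 0, "y": 0, "z": -33, "turn": 0, "grip": 0.2}])

```text
clock: 6.28
tcp_pos: [584.5, 160.8, 256.3]
eef_rot: [0.644, 0.765, -0.001, -0.0]
wrist_force: [6.6, 1.3, -12.8]
opening: 0.331
gripper_force: 60.8
```

Run:
```python
from h import *
p=env.capture('side'); C=cloud(p); cv2.imwrite('pics/s2.png',cv2.resize(p['frame'][70:240,180:340,::-1],None,fx=3.5,fy=3.5))
m=(p['frame'].max(-1)<70)&(C[...,2]>190); 
s=env.sense(); print(s['tcp_pos'],s['wrist_force'],s['opening'])
```

```text
[584.46846111 160.81971739 256.10430558] [  5.70518092   1.60760176 -12.48144726] 0.3329353177519265
```

View pics/s2.png

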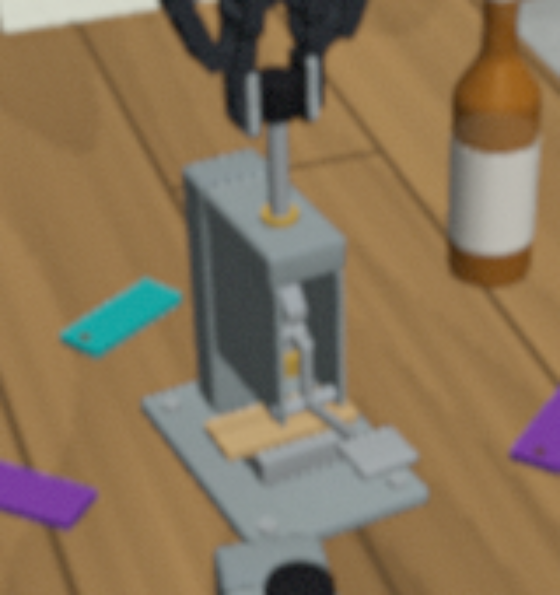

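The crop shows the knob held by the pads and the rod drawn well out of the bush, with the tag still on the anvil. The rise is about 38 mm. I'll lower it onto the sear and release.

arm_command(increments=[{"x": 0, "y": 0, "z": 3, "turn": 0, "grip": 0.2}, {"x": 0, "y": 0, "z": 6, "turn": 0, "grip": 0.2}, {"x": 0, "y": 0, "z": 8.5, "turn": 0, "grip": 0.2}, {"x": 0, "y": 0, "z": 8.5, "turn": 0, "grip": 0.2}, {"x": 0, "y": 0, "z": 8.5, "turn": 0, "grip": 0.2}])

```text
clock: 6.75
tcp_pos: [584.4, 160.8, 248.6]
eef_rot: [0.644, 0.765, -0.0, -0.0]
wrist_force: [6.1, 1.2, -10.0]
opening: 0.334
gripper_force: 61.3
```

arm_command(increments=[{"x": 0, "y": 0, "z": 1.5, "turn": 0, "grip": 0.2}, {"x": 0, "y": 0, "z": 1.5, "turn": 0, "grip": 0.2}, {"x": 0, "y": 0, "z": 1.5, "turn": 0, "grip": 0.2}])

```text
clock: 7.0
tcp_pos: [584.4, 160.8, 248.3]
eef_rot: [0.644, 0.765, 0.0, 0.0]
wrist_force: [5.1, 0.1, -4.7]
opening: 0.332
gripper_force: 61.6
```

The sear has taken the load: the position stalled at 248.3 and the force fell. I'll release and rise.

arm_command(increments=[{"x": 0, "y": 0, "z": 0, "turn": 0, "grip": 0.4}, {"x": 0, "y": 0, "z": 0, "turn": 0, "grip": 0.5}, {"x": 0, "y": 0, "z": 0, "turn": 0, "grip": 0.7}, {"x": 0, "y": 0, "z": 0, "turn": 0, "grip": 0.8}, {"x": 0, "y": 0, "z": 0, "turn": 0, "grip": 0.8}, {"x": 0, "y": 0, "z": -20, "turn": 0, "grip": 0.8}, {"x": 0, "y": 0, "z": -50, "turn": 0, "grip": 0.8}, {"x": 0, "y": 0, "z": -75, "turn": 0, "grip": 0.8}, {"x": 0, "y": 0, "z": -75, "turn": 0, "grip": 0.8}, {"x": 0, "y": 0, "z": -75, "turn": 0, "grip": 0.8}])

```text
clock: 7.83
tcp_pos: [584.9, 160.9, 325.2]
eef_rot: [0.644, 0.765, 0.002, 0.001]
wrist_force: [0.1, -0.5, -0.7]
opening: 0.798
gripper_force: 0.0
```

Run:
```python
from h import *
s,p=wcap(); C=cloud(p); print(s['clock'],s['tcp_pos'],s['wrist_force'])
m=(C[...,2]>240)&(C[...,2]<275)&(abs(C[...,0]-585)<22)&(abs(C[...,1]-161)<22)&(p['z_map']>0)
print(m.sum(),np.median(C[m],0))
m=(abs(C[...,2]-94)<8)&(abs(C[...,0]-603)<35)&(abs(C[...,1]-48)<28)&(p['z_map']>0)
q=C[m];print(m.sum(),np.median(q,0),cv2.minAreaRect(q[:,:2].astype('f4')))
print([ (np.round(w(p,*d['centre'])),d['score']) for d in env.pinpoint('paddle',p)])
for X in ([603,48,330],[603,48,200]): go(X)
```

```text
7.8333 [584.88205353 160.94665734 325.18719228] [ 0.11699899 -0.51432174 -0.72963116]
1698 [584.36528928 165.48574067 263.17329565]
614 [602.73328424  49.2025044   93.07728577] ((603.232666015625, 48.332763671875), (34.980560302734375, 32.37615966796875), 9.021549224853516)
[(array([598.,  47.,  93.]), 0.85)]
tool shift [-114.3   -0.2   -7.4] yaw of x 1.743
tool shift [-1.143e+02 -1.000e-01  1.226e+02] yaw of x 1.743
```

The knob top is at about 265 mm, so it's cocked. Next is the paddle, with the gripper shut.

arm_command(increments=[{"x": -30, "y": 0, "z": 0, "turn": 0, "grip": 0.5}, {"x": -65, "y": 0, "z": 0, "turn": 0, "grip": 0.2}, {"x": -100, "y": 0, "z": 0, "turn": 0, "grip": 0}, {"x": -114.3, "y": 0, "z": 0, "turn": 0, "grip": 0}, {"x": -114.3, "y": 0, "z": 30, "turn": 0, "grip": 0}, {"x": -114.3, "y": 0, "z": 65, "turn": 0, "grip": 0}, {"x": -114.3, "y": 0, "z": 100, "turn": 0, "grip": 0}, {"x": -114.3, "y": 0, "z": 135, "turn": 0, "grip": 0}, {"x": -114.3, "y": 0, "z": 165, "turn": 0, "grip": 0}, {"x": -114.3, "y": 0, "z": 180, "turn": 0, "grip": 0}, {"x": -114.3, "y": 0, "z": 180, "turn": 0, "grip": 0}, {"x": -114.3, "y": 0, "z": 180, "turn": 0, "grip": 0}])

```text
clock: 8.93
tcp_pos: [602.0, 48.2, 141.6]
eef_rot: [0.644, 0.765, -0.001, -0.002]
wrist_force: [-0.2, 0.2, 0.5]
opening: 0.001
gripper_force: 0.0
```

Run:
```python
from h import *
p=env.capture('side'); cv2.imwrite('pics/s3.png',cv2.resize(p['frame'][70:240,180:340,::-1],None,fx=3.5,fy=3.5))
go([603,48.3,108]); s=env.sense(); print(s['clock'],s['wrist_force'],s['opening'])
```

```text
tool shift [ 0.1 -0.5 35.3] yaw of x 1.743
8.9833 [0.16692274 1.18917887 0.27543222] 0.0007704528835391786
```

View pics/s3.png

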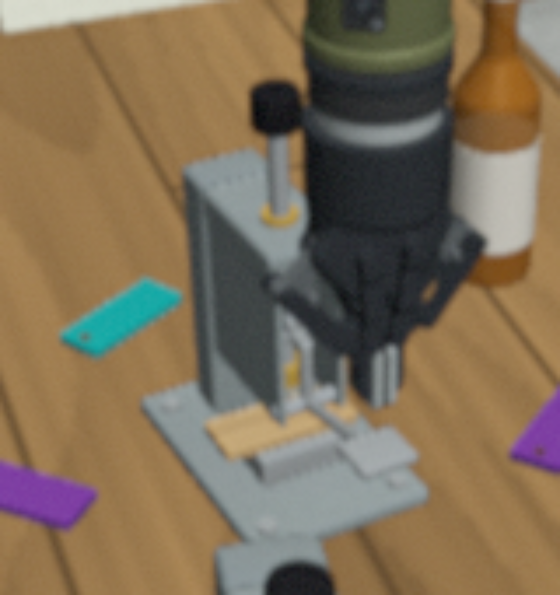

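The side crop shows the shut fingertips straight above the paddle (fingertips at (383,395), paddle at (380,450)). The knob is still up and the tag is in place. I'll press and retreat.

arm_command(increments=[{"x": 0, "y": -0.5, "z": 15, "turn": 0, "grip": 0}, {"x": 0, "y": -0.5, "z": 30, "turn": 0, "grip": 0}, {"x": 0, "y": -0.5, "z": 38, "turn": 0, "grip": 0}, {"x": 0, "y": -0.5, "z": 43, "turn": 0, "grip": 0}, {"x": 0, "y": -0.5, "z": 48, "turn": 0, "grip": 0}, {"x": 0, "y": -0.5, "z": 53, "turn": 0, "grip": 0}, {"x": 0, "y": -0.5, "z": 57, "turn": 0, "grip": 0}, {"x": 0, "y": -0.5, "z": 57, "turn": 0, "grip": 0}, {"x": 0, "y": -0.5, "z": 57, "turn": 0, "grip": 0}])

```text
clock: 9.73
tcp_pos: [604.2, 47.9, 87.0]
eef_rot: [0.644, 0.765, 0.001, 0.001]
wrist_force: [0.8, -1.7, 1.2]
opening: -0.002
gripper_force: 1.2
```

Run:
```python
from h import *
p=env.capture('side'); cv2.imwrite('pics/s4.png',cv2.resize(p['frame'][70:240,180:340,::-1],None,fx=3.5,fy=3.5))
s=env.sense(); print(s['clock'],s['tcp_pos'],s['wrist_force'])
```

```text
9.7833 [604.21306722  47.87929571  87.05982838] [ 1.62056947 -1.82340012  2.25265843]
```

View pics/s4.png

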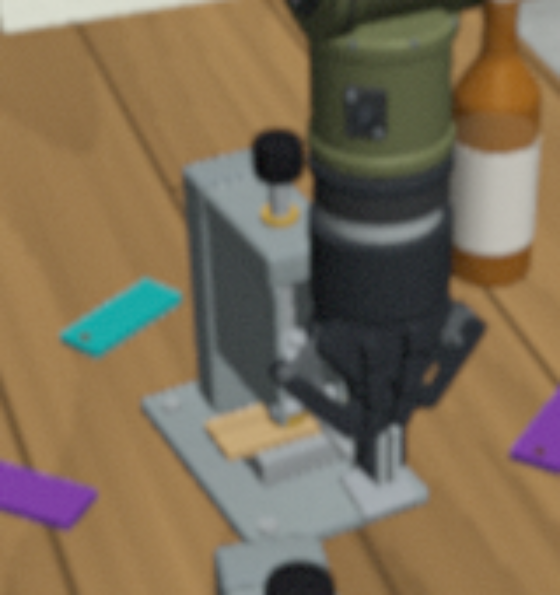

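The striker has fired: the knob is down at (277,155) and the tag is on the anvil under it. I'll back straight up, clear of everything.

arm_command(increments=[{"x": 0, "y": 0, "z": -8, "turn": 0, "grip": 0}, {"x": 0, "y": 0, "z": -18, "turn": 0, "grip": 0}, {"x": 0, "y": 0, "z": -35, "turn": 0, "grip": 0}, {"x": 0, "y": 0, "z": -65, "turn": 0, "grip": 0}, {"x": 0, "y": 0, "z": -100, "turn": 0, "grip": 0}, {"x": 0, "y": 0, "z": -135, "turn": 0, "grip": 0}, {"x": 0, "y": 0, "z": -170, "turn": 0, "grip": 0}, {"x": 0, "y": 0, "z": -205, "turn": 0, "grip": 0}, {"x": 0, "y": 0, "z": -235, "turn": 0, "grip": 0}, {"x": 0, "y": 0, "z": -245, "turn": 0, "grip": 0}, {"x": 0, "y": 0, "z": -245, "turn": 0, "grip": 0}, {"x": 0, "y": 0, "z": -245, "turn": 0, "grip": 0}])

```text
clock: 10.78
tcp_pos: [603.0, 48.4, 332.1]
eef_rot: [0.644, 0.765, 0.001, 0.0]
wrist_force: [-0.6, -0.3, -0.7]
opening: 0.002
gripper_force: 0.0
```

Run:
```python
from h import *
p=env.capture('side'); cv2.imwrite('pics/s5.png',cv2.resize(p['frame'][70:240,180:340,::-1],None,fx=3.5,fy=3.5))
s=env.sense(); print(s['clock'],s['tcp_pos'],s['wrist_force'])
C=cloud(p); m=(C[...,2]>200)&(C[...,2]<275)&(abs(C[...,0]-585)<20)&(abs(C[...,1]-161)<20); print('knob top',np.percentile(C[m][:,2],97))
```

```text
10.8333 [602.47662976  48.2534897  330.72491081] [-0.20753442  0.52564799  0.04331853]
knob top 234.97645107631615
```

View pics/s5.png

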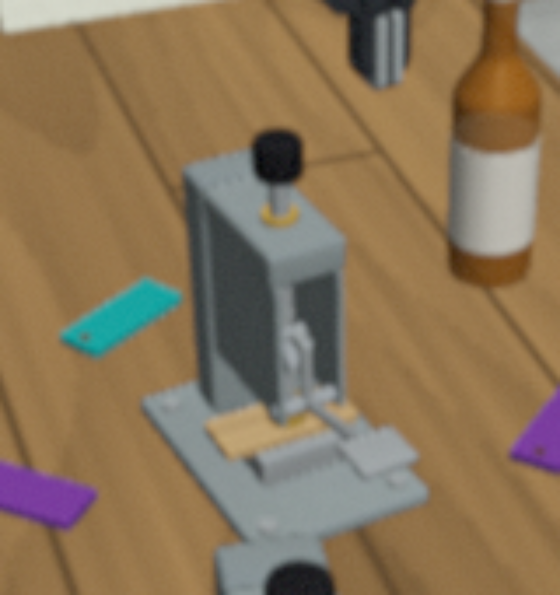

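The knob is down with its top at 235 mm, the paddle has sprung back, the tag lies on its anvil and the gripper is clear.

```bash
python3 -c "
from plant import env
print(env.hand_in())"
```

```text
the job is handed in; nothing more can be done
None
```

The tag is stamped: I cocked the striker, released it and fired it with the trip paddle; the tag is still on its anvil, the other stamp was not touched, and the job is handed in at about 11 s (verdict not shown).

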